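Nest the ingredient tubs

ROBOT

A 6-joint arm with a two-finger parallel gripper is mounted at the origin on the work surface. World frame = base frame: x ahead of the robot, y to its left, z up, the work surface at z = 0. Lengths are in mm, angles in rad, forces in N, time in s.
With the tool pointing down it reaches from about 350 to 975 mm from the base axis. Payload 7.1 kg.
Tool frame: the origin (TCP) lies at the very end of the fingers, on their centre line; the grasp point (between the pads) lies 19 mm behind it; z points along the fingers, y is the line along which they close (so a half turn about z gives the same grasp; the last joint's range is limited). The gripper opens to 88 mm and grips with 3 to 60 N. Pads are 20 mm wide; open, the fingers measure 115 mm over their backs; the gripper's body (75 mm by 178 mm) begins 61 mm behind the grasp point.
Start: joints at [-1.325, 0.423, 1.63, -0, 1.089, -0.019], TCP at [163.591, -603.193, 189.675] pointing down, gripper open.
Joint ranges: [-3, 3], [-0.9, 2.11], [0.09, 2.58], [-1.31, 4.45], [0.11, 2.69], [-2.54, 2.54]. Speed limits (rad/s): [2.39, 2.39, 3.01, 3.14, 3.14, 3.14].

INTERFACE

Orientations are given as a rotation vector (axis times angle).
In Python, from workcell import ctrl, optics gives the robot as it stands.
- The arm moves only by the shell command python3 -m jog 'ROWS'. ROWS is JSON, a list of rows, each a list of 7 numbers: the shift along the tool's x, y, z in units of 40 mm (1.0 is 40 mm), then the turn, a rotation vector about the tool's x, y, z in units of 6 degrees (1.0 is 6 degrees), then the opening, from 0 (shut) to 1 (fully open). A call has 1 to 20 rows; each row shifts and turns the commanded pose from where the row before left it, along the tool's axes as they then stand; what a row does not reach is not made up. A row lasts 1/10 s, in which the tool goes at most 50 mm and 8.59 degrees, less where a joint would pass 70% of its speed; a pose out of reach is approached as far as the arm can. A call is refused whole if a number of a shift passes 1 or a number of a turn 1, either way. A call with a gripper value outside its range is refused whole. The fingers move at their own pace and stop on an object; the grip force is fixed at half the most. Time passes only in rows, so rows that do not move let the fingers close. It gives the time, the measured TCP pose, the force, the opening and the grip force at its end, in the units of the state.
- ctrl.get_obs(): the state, without advancing time (a new reading comes with each control period).
- optics.get_image(name): name is "scene" or "top" or "wrist"; returns the picture (420x560x3 uint8, red, green, blue); there is no depth.
- optics.camera_model(name): a dict with "fov_y" (degrees; the focal length in pixels is half the picture's height over the tangent of half this angle, whatever the lens; pixels are square), "cx", "cy" (the principal point, pixels), "k1" (the pictures are not rectified: a ray, as slopes to the right and down, at radius r is drawn at 1 + k1 r^2 times it, then the intrinsics apply), "view" (4x4, takes a point from world to camera coordinates); the wrist camera has in their place "hand_eye" (4x4, takes a point from camera to tool coordinates, whose origin is the TCP and whose axes are the flange's). Camera axes: x right, y up, looking along -z (the intrinsics and any distortion apply to the point x, -y, -z); pixel columns grow to the right and rows downward; lengths in mm; the calibration is good to about 2 mm. A picture is of the moment at which its call begins: read the wrist's pose just before it. camera_model takes no time and is no camera call.
- ctrl.close_job(): hands the job in; it is judged then, once.
Trained networks look in the newest picture that a camera, given by its name, has taken for a name from the list of things; names that differ only in an ending like _2 or _b are one class to them, and where a whole thing is asked for, a point or a joint stands for the part that bears it (a point fixed in the world has none). Each returns a list of dicts, best first, with "conf" (0 to 1); they miss things now and then, are a little off and sometimes report something else, mostly with a low value. They report only what shows in the picture. A call takes as long as a camera call. They do not tell look-alikes from the thing itself.
- optics.masks_of(target, camera): "pixels" (420x560 bool, what is visible of it) and "extent" ([centre column, centre row, width, height] in pixels, round what is visible of it).
The state is a dict: "t": time; "qpos": joint angles; "qvel": joint speeds; "joint_torque": joint torques, N m; "ee_pos": TCP position; "orientation": TCP orientation; "ft_force": force on the tool from outside, world axes, zero at the start; "moment": the same for the moment, N m; "width": finger opening in mm; "grasp_force": force on a finger pad.
Only numpy, scipy, OpenCV 4.12 (cv2) and the standard library are available. Lean on these libraries where they do the work, as an engineer would, in place of code of your own. Each camera call takes 0.05 s, during which the arm holds its last target. There are 200 camera calls.

TASK

First nest the blue tub into the white one; then stand up the orange tub, which lies on its side, and nest it into the blue one. Push each firmly and fully home, so that the three make one straight upright stack with each shoulder sitting on the rim below. The white tub stays at the bottom where it stands; leave the other things on the bench undisturbed.

Things in the scene. Friction and masses are not known exactly. Their poses are not given: they have to be found in the camera images.
- white_tub: White square tub, open top, upright, 90 g. All tubs have one shape: 88 mm high; origin at the centre of the underside, z along the axis to the mouth; x, y square to its sides. 0-64 mm up: tapered body, 34 to 52 mm wide, wall 2, floor 3 mm. 64-88 mm: upright collar, 60 mm square outside, 54 inside; its underside (shoulder) sits on the rim below when home, origins 24 mm apart.
- blue_tub: Blue tub, shape and frame as white_tub, stands upright, empty. Press fit: small ribs on all sides, 58 mm up, catch on the rim below while the shoulder is still about 5 mm above it. The tub's weight does not close this gap; a straight push down of about 10 to 20 N on the tub does, and the shoulder then stops it.
- orange_tub: Orange tub, shape, ribs and frame as the others. It starts lying on one flat side, mouth turned roughly towards the robot (within 30 degrees of -x); resting on the edges of its foot and shoulder, its axis z rises 11.5 degrees above level towards the mouth; its y axis is level.
- plate: White ceramic plate, 160 mm across, 20 mm high, a bystander. Origin under its centre.
- pitcher: Green plastic pitcher, about 112 mm across, 190 mm high, a bystander. Origin under its centre, handle towards +y.
- ladle: Aluminium ladle, a bystander, lying along its x: bowl 86 mm across and 30 mm high at the origin, handle to -x, 270 mm.
- spoon: Bamboo spoon, a bystander, 260 mm long, 20 mm high, lying along its x. Origin under its middle.
- whisk: Steel whisk, a bystander, 260 mm long, up to 55 mm wide and 45 mm high, lying along its x, handle to -x. Origin under its middle.
- jar: Amber jar with a steel cap, 70 mm across, 100 mm high, a bystander. Origin under its centre.
Mind the look-alikes: they are no part of the job. There is more than one size of the blue_tub; the job needs the middle-sized. Of the things that look like the orange_tub, the larger one is meant.

How it is judged (in metres and radians):
On the way:
1. the blue tub is fully home in the white tub, the orange one not yet nested (horizontal distance between blue_tub and white_tub below 0.004 m and z of blue_tub in the frame of white_tub between 0.02 and 0.0265 m and angle between white_tub's own z axis and vertical below 0.08 rad and distance between orange_tub and blue_tub above 0.06 m), for 0.2 s.
At the end, for the whole second after the job is handed in: Blue stands in white and orange in blue, each fully home (origins 24 mm apart along the axis, gap under the shoulder below 2.5 mm), centred within 4 mm and upright within 3 degrees, at rest; the white tub stands on the bench within 30 mm of where it began (z of blue_tub in the frame of white_tub between 0.02 and 0.0265 m and z of orange_tub in the frame of blue_tub between 0.02 and 0.0265 m and horizontal distance between blue_tub and white_tub below 0.004 m and horizontal distance between orange_tub and blue_tub below 0.004 m and angle between each of white_tub, blue_tub, orange_tub's own z axis and vertical below 0.05 rad and height (world z) of white_tub below 0.004 m and distance of white_tub from where it was at the start of the episode below 0.03 m and linear speed of orange_tub below 0.02 m/s); the robot touches nothing.
It fails at once if another thing on the bench is shifted by more than 30 mm (distance of any of plate, pitcher, ladle, spoon, whisk, jar from where it was at the start of the episode above 0.03 m).
It also fails if it takes over 72 s, if anything falls off the work surface, if the arm or the gripper's body presses on something with over 40 N, if the wrist force passes 120 N, or if a joint passes its speed limit or range.

## Working session

There is one attempt and no reset: what is moved stays moved. The work goes in short steps, Python scripts to look and compute and a shell command to move; the robot and the scene stay as the last step left them, time stands still between calls to the robot, and variables do not carry over. Pictures are saved under pics/ and viewed, at most 14 in all, crops included, and the job is handed in when it is done.

```bash
ls; mkdir -p pics
python3 - <<'E'
from workcell import ctrl, optics
import cv2,numpy as np
o=ctrl.get_obs(); print({k:np.round(v,3).tolist() for k,v in o.items()})
for n in ["top","scene","wrist"]:
    m=optics.camera_model(n); print(n,{k:np.round(v,3).tolist() for k,v in m.items()})
    if n!="wrist":
        im=optics.get_image(n); cv2.imwrite(f"pics/{n}0.png",im[:,:,::-1])
        for t in ["white_tub","blue_tub","orange_tub"]:
            for d in optics.masks_of(t,n): print(n,t,round(d["conf"],2),np.round(d["extent"]).tolist(),int(d["pixels"].sum()))
E
```

```text
pics
{'t': 0.0, 'qpos': [-1.325, 0.424, 1.631, -0.0, 1.089, -0.019], 'qvel': [0.002, 0.002, -0.001, 0.001, -0.0, 0.0], 'joint_torque': [0.0, -54.462, -27.367, 0.064, 0.023, -0.0], 'ee_pos': [163.432, -602.605, 188.902], 'orientation': [-3.113, -0.415, 0.0], 'ft_force': [0.524, -0.053, -0.895], 'moment': [0.023, 0.043, 0.028], 'grasp_force': 0.0, 'width': 87.938}
top {'fov_y': 52.418, 'cx': 281.825, 'cy': 205.973, 'k1': -0.084, 'view': [[-0.014, -1.0, -0.002, 16.345], [0.979, -0.015, 0.201, -543.25], [-0.201, 0.001, 0.979, -909.705], [0.0, 0.0, 0.0, 1.0]]}
top white_tub 0.88 [271.0, 194.0, 40.0, 44.0] 829
top blue_tub 0.73 [181.0, 180.0, 33.0, 30.0] 837
top blue_tub 0.7 [150.0, 301.0, 52.0, 50.0] 2081
top blue_tub 0.67 [270.0, 192.0, 37.0, 43.0] 766
top blue_tub 0.63 [184.0, 230.0, 31.0, 24.0] 478
top blue_tub 0.6 [454.0, 257.0, 19.0, 113.0] 777
top blue_tub 0.29 [390.0, 198.0, 32.0, 40.0] 1039
top orange_tub 0.86 [382.0, 148.0, 19.0, 22.0] 433
top orange_tub 0.85 [389.0, 200.0, 31.0, 37.0] 974
scene {'fov_y': 45.982, 'cx': 283.015, 'cy': 214.427, 'k1': -0.003, 'view': [[-0.739, 0.673, -0.009, 409.63], [-0.581, -0.632, 0.513, 282.863], [0.34, 0.385, 0.858, -1523.203], [0.0, 0.0, 0.0, 1.0]]}
scene white_tub 0.84 [291.0, 232.0, 36.0, 42.0] 778
scene blue_tub 0.93 [337.0, 290.0, 32.0, 35.0] 747
scene blue_tub 0.88 [428.0, 235.0, 54.0, 62.0] 1790
scene blue_tub 0.71 [366.0, 265.0, 27.0, 29.0] 412
scene orange_tub 0.86 [226.0, 170.0, 37.0, 39.0] 754
scene orange_tub 0.78 [191.0, 204.0, 25.0, 24.0] 386
wrist {'fov_y': 60.516, 'cx': 281.261, 'cy': 210.342, 'k1': -0.039, 'hand_eye': [[-0.001, 0.968, 0.251, 67.446], [1.0, 0.001, 0.001, -0.506], [0.0, 0.251, -0.968, -195.274], [0.0, 0.0, 0.0, 1.0]]}
```

View pics/top0.png

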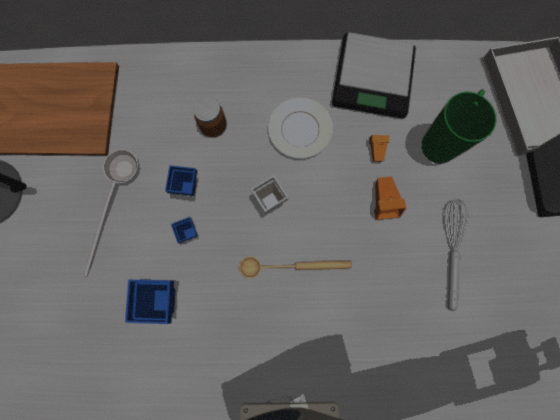

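View pics/scene0.png

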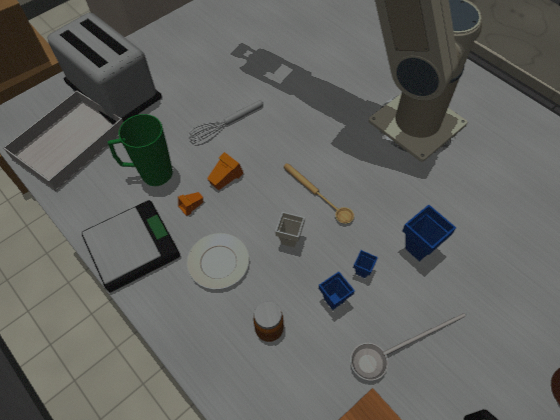

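Top view: the middle blue tub is at (181,181), with decoys at (184,230) and (150,301). The white tub is at (270,195). The larger orange tub is at (389,199), mouth towards the robot, with the decoy at (380,148). In the scene view blue is at (337,290), white at (291,232) and orange at (226,170). Next I'll fit the tub model to the masks from both views.

```bash
cat > h.py <<'E'
from workcell import ctrl, optics
import cv2,numpy as np
from scipy.optimize import minimize
from scipy.spatial.transform import Rotation as R
def sq(w,z): h=w/2; return [[-h,-h,z],[h,-h,z],[h,h,z],[-h,h,z]]
PARTS=[np.array(sq(34,0)+sq(52,64),float),np.array(sq(60,64)+sq(60,88),float)]
def cam(name):
    """camera model with world->camera 'view' (wrist: from the current pose)"""
    m=dict(optics.camera_model(name))
    if name=="wrist":
        o=ctrl.get_obs(); T=np.eye(4); T[:3,:3]=R.from_rotvec(o["orientation"]).as_matrix(); T[:3,3]=o["ee_pos"]
        m["view"]=np.linalg.inv(T@np.array(m["hand_eye"]))
    return m
def proj(m,P):
    V=np.array(m["view"]); c=np.asarray(P)@V[:3,:3].T+V[:3,3]
    s=np.stack([c[:,0],-c[:,1]],1)/-c[:,2:]; f=210/np.tan(np.radians(m["fov_y"])/2)
    return s*(1+m["k1"]*(s**2).sum(1,keepdims=True))*f+[m["cx"],m["cy"]]
def tubR(kind,yaw):
    # lying: axis z points to horizontal heading yaw, rises 11.5 deg; y level
    if kind=="up": return R.from_euler("z",yaw)
    return R.from_euler("z",yaw)*R.from_euler("y",np.pi/2-np.radians(11.5))
S=4
def sil(m,kind,p):
    r=tubR(kind,p[3]); im=np.zeros((420*S,560*S),np.uint8)
    for P in PARTS:
        q=proj(m,r.apply(P)+p[:3]); h=cv2.convexHull(((q+.5)*S-.5).round().astype(np.int32)); cv2.fillConvexPoly(im,h,1)
    return im
def fit(views,kind,p0,free=(0,1,2,3),step=(15,15,8,.3)):
    big=[(m,cv2.resize(k.astype(np.uint8),None,fx=S,fy=S,interpolation=0)) for m,k in views]
    p0=np.array(p0,float); free=list(free)
    def cost(v):
        p=p0.copy(); p[free]=v; c=0
        for m,k in big:
            s=sil(m,kind,p); i=np.count_nonzero(s&k); u=np.count_nonzero(s|k); c+=1-i/u
            a=np.argwhere(k[::8,::8]).mean(0); b=np.argwhere(s[::8,::8]); 
            if len(b) and i==0: c+=np.linalg.norm(a-b.mean(0))/20
        return c
    v=p0[free]
    for sc in (1,.3):
        sx=np.vstack([v]+[v+sc*step[f]*np.eye(len(free))[j] for j,f in enumerate(free)])
        r=minimize(cost,v,method="Nelder-Mead",options=dict(initial_simplex=sx,xatol=.02,fatol=1e-4,maxfev=150)); v=r.x
    p=p0.copy(); p[free]=v; return p,r.fun/len(views)
def ground(m,uv,z):
    f=lambda p: ((proj(m,[[p[0],p[1],z]])[0]-uv)**2).sum()
    return minimize(f,[550,0],method="Nelder-Mead",options=dict(xatol=.05,fatol=1e-4)).x
def color(im,c):
    h=cv2.cvtColor(im,cv2.COLOR_RGB2HSV)
    return ((h[...,0]>105)&(h[...,0]<130)&(h[...,1]>130)) if c=="blue" else ((h[...,0]>4)&(h[...,0]<20)&(h[...,1]>170)&(h[...,2]>60))
def pick(t,camn,uv):
    L=[d for d in optics.masks_of(t,camn) if np.hypot(*(np.array(d["extent"][:2])-uv))<25]
    return L[0]["pixels"] if L else None
E
cat > a.py <<'E'
from h import *
import itertools
ims={n:optics.get_image(n) for n in("top","scene")}; M={n:cam(n) for n in ims}
spec={"white_tub":("up",(270,195),(291,232)),"blue_tub":("up",(181,181),(337,290)),"orange_tub":("lie",(389,199),(226,170))}
for t,(k,a,b) in spec.items():
    v=[(M[n],pick(t,n,uv)) for n,uv in(("top",a),("scene",b))]
    print(t,[x[1] is not None for x in v])
    if any(x[1] is None for x in v): continue
    g=ground(M["top"],np.array(a),40)
    best=None
    for y in ([0,.4,.8,1.2] if k=="up" else [np.pi-.4,np.pi,np.pi+.4]):
        p0=[*g,0 if k=="up" else 20,y]
        r=fit(v,k,p0)
        if best is None or r[1]<best[1]: best=r
    print(t,np.round(best[0],2),round(best[1],3),"z fixed/alt:")
E
python3 a.py
```

```text
white_tub [True, True]
white_tub [5.6528e+02 3.8590e+01 3.2600e+00 5.6000e-01] 0.082 z fixed/alt:
blue_tub [True, True]
blue_tub [599.84 235.97  -0.68  -3.29] 0.082 z fixed/alt:
orange_tub [True, True]
orange_tub [ 609.74 -232.9    20.52    3.22] 0.06 z fixed/alt:
```

```bash
python3 -m jog '[[0.8,-0.87,-0.15,0,0,0,1],[0.8,-0.87,-0.15,0,0,0,1],[0.8,-0.87,-0.15,0,0,0,1],[0.8,-0.87,-0.15,0,0,0,1],[0.8,-0.87,-0.15,0,0,0,1],[0.8,-0.87,-0.15,0,0,0,1],[0.8,-0.87,-0.15,0,0,0,1],[0.8,-0.87,-0.15,0,0,0,1],[0.8,-0.87,-0.15,0,0,0,1],[0.8,-0.87,-0.15,0,0,0,1],[0.8,-0.87,-0.15,0,0,0,1],[0.8,-0.87,-0.15,0,0,0,1],[0.8,-0.87,-0.15,0,0,0,1],[0.8,-0.87,-0.15,0,0,0,1],[0.8,-0.87,-0.15,0,0,0,1],[0.8,-0.87,-0.15,0,0,0,1],[0.8,-0.87,-0.15,0,0,0,1],[0.8,-0.87,-0.15,0,0,0,1],[0.8,-0.87,-0.15,0,0,0,1],[0.8,-0.87,-0.15,0,0,0,1]]'
python3 -m jog '[[0,0,0,0,0,-1,1],[0,0,0,0,0,-1,1],[0,0,0,0,0,-1,1],[0,0,0,0,0,-1,1],[0,0,0.4,0,0,-1,1],[0,0,0.4,0,0,-1,1],[0,0,0.4,0,0,-1,1],[0,0,0.4,0,0,-1,1],[0,0,0.4,0,0,-1,1],[0,0,0.4,0,0,-1,1],[0,0,0.4,0,0,-1,1],[0,0,0,0,0,0,1]]'
cat > d.py <<'E'
"""python3 d.py x y z heading [pitch] : tool-frame move from here to the target; tool down with x-axis heading (rad), then turned by pitch about tool y"""
import sys; from h import *
a=list(map(float,sys.argv[1:]))+[0]
o=ctrl.get_obs(); r=R.from_rotvec(o["orientation"])
T=R.from_euler("z",a[3])*R.from_euler("x",np.pi)*R.from_euler("y",a[4])
print("t",round(o["t"],2),"pos",np.round(o["ee_pos"],1),"q",np.round(o["qpos"],2),"w",round(o["width"],1))
print("shift now-frame/40",np.round(r.inv().apply(np.array(a[:3])-o["ee_pos"])/40,2),"turn/6deg",np.round(np.degrees((r.inv()*T).as_rotvec())/6,2),"shift after turn",np.round(T.inv().apply(np.array(a[:3])-o["ee_pos"])/40,2))
E
cat > b.py <<'E'
import sys; from h import *
n=sys.argv[1]; m=cam("wrist"); im=optics.get_image("wrist"); cv2.imwrite(f"pics/{n}.png",im[:,:,::-1])
for t in ["white_tub","blue_tub","orange_tub"]:
    for d in optics.masks_of(t,"wrist"): print(t,round(d["conf"],2),np.round(d["extent"]).tolist(),int(d["pixels"].sum()))
for nm,p in (("white",[565.3,38.6,88]),("blue",[599.8,236,88])): print(nm,proj(m,[p]))
E
python3 d.py 599.8 236 200 1.42; python3 b.py w1
```

```text
t: 2.8
ee_pos: [599.7, 238.0, 310.0]
orientation: [3.114, 0.415, 0.0]
ft_force: [1.0, -0.0, 0.1]
width: 88.1
grasp_force: 0.0
t: 4.0
ee_pos: [597.6, 235.5, 195.3]
orientation: [-2.384, -2.044, 0.006]
ft_force: [-0.4, -0.1, 0.5]
width: 88.0
grasp_force: 0.0
t 4.0 pos [597.6 235.5 195.3] q [ 0.36  0.44  1.58 -0.    1.12  0.51] w 88.0
shift now-frame/40 [ 0.02  0.05 -0.12] turn/6deg [-0.04  0.02 -0.02] shift after turn [ 0.02  0.05 -0.12]
white_tub 0.56 [280.0, 373.0, 81.0, 52.0] 2775
blue_tub 0.93 [286.0, 199.0, 74.0, 70.0] 4993
blue_tub 0.85 [35.0, 191.0, 70.0, 112.0] 5408
blue_tub 0.71 [174.0, 215.0, 70.0, 64.0] 2728
blue_tub 0.39 [167.0, 375.0, 26.0, 55.0] 306
orange_tub 0.3 [286.0, 194.0, 72.0, 70.0] 4992
white [[281.13259135 391.49268028]]
blue [[285.57305082 197.92054826]]
```

View pics/w1.png

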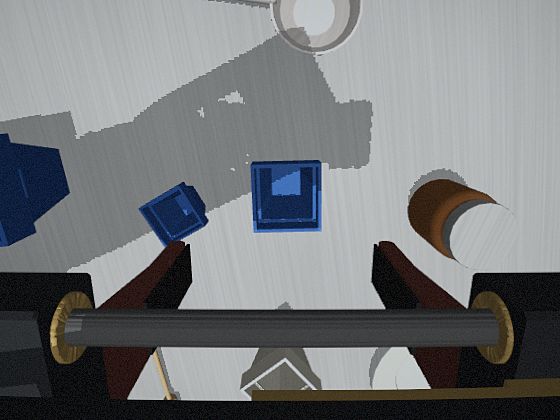

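Wrist view: the middle blue tub is square to the tool at (286,196). The small decoy at (174,215) clears the fingers. Next I'll refine the fit from this view.

```bash
cat > f.py <<'E'
import sys; from h import *
# python3 f.py tub kind x y z yaw freeidx
t,k=sys.argv[1:3]; p0=list(map(float,sys.argv[3:7])); fr=[int(c) for c in sys.argv[7]]
m=cam("wrist"); optics.get_image("wrist"); uv=proj(m,[[p0[0],p0[1],60 if k=="up" else 30]])[0]
r=fit([(m,pick(t,"wrist",uv))],k,p0,fr,(6,6,6,.1)); print(t,np.round(r[0],3),round(r[1],3))
E
python3 f.py blue_tub up 599.8 236 0 -0.148 013; python3 f.py blue_tub up 599.8 236 0 -0.148 0123
```

```text
blue_tub [ 6.00081e+02  2.34982e+02  0.00000e+00 -1.32000e-01] 0.029
blue_tub [ 6.00266e+02  2.35306e+02 -8.93000e-01 -1.27000e-01] 0.018
```

```bash
python3 d.py 600.1 235.2 67 1.441
```

```text
t 4.4 pos [599.5 236.2 198.5] q [0.36 0.44 1.58 0.   1.12 0.51] w 87.8
shift now-frame/40 [-0.02  0.01  3.29] turn/6deg [ 0.01 -0.01 -0.24] shift after turn [-0.02  0.02  3.29]
```

```bash
python3 -m jog '[[0,0,0.7,0,0,-0.24,1],[0,0,0.8,0,0,0,1],[0,0,0.8,0,0,0,1],[0,0,0.6,0,0,0,1],[0,0,0.39,0,0,0,1],[0,0,0,0,0,0,1],[0,0,0,0,0,0,0.3],[0,0,0,0,0,0,0.3],[0,0,0,0,0,0,0.3],[0,0,0,0,0,0,0.3],[0,0,0,0,0,0,0.3],[0,0,0,0,0,0,0.3]]'; python3 d.py 600.1 235.2 67 1.441
```

```text
t: 5.6
ee_pos: [599.3, 236.1, 66.4]
orientation: [2.36, 2.074, 0.001]
ft_force: [0.0, -0.0, -0.8]
width: 43.4
grasp_force: 0.0
t 5.6 pos [599.3 236.1  66.4] q [ 0.36  0.6   1.66 -0.    0.88  0.49] w 43.4
shift now-frame/40 [-0.02  0.02 -0.01] turn/6deg [ 0.   -0.    0.01] shift after turn [-0.02  0.02 -0.01]
```

```bash
python3 b.py w2
```

```text
blue_tub 0.72 [287.0, 249.0, 120.0, 114.0] 12215
blue_tub 0.65 [110.0, 248.0, 120.0, 62.0] 4714
white [[270.74786635 530.64935043]]
blue [[284.32235601 254.35790153]]
```

View pics/w2.png

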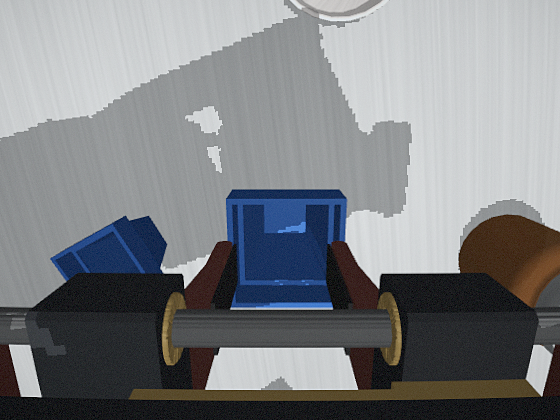

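Wrist view: the tub rim spans columns 228–346 and the fingers seem to straddle it, but the reported width of 43 mm doesn't fit that. I'll project the expected finger points to check.

```bash
python3 - <<'E'
from h import *
o=ctrl.get_obs(); print(o["width"],o["grasp_force"],o["t"])
m=cam("wrist"); r=R.from_rotvec(o["orientation"])
for w in (21.5,30):
  for z in (0,-20,-40): print(w,z,proj(m,r.apply([[0,w,z],[0,-w,z],[10,w,z],[10,-w,z]])+o["ee_pos"]).round().tolist())
print(proj(m,tubR("up",-.13).apply(PARTS[1])+[600.1,235.1,0]).round().tolist())
E
python3 -m jog '[[0,0,0,0,0,0,0.3],[0,0,0,0,0,0,0.3]]'
```

```text
28.073112523951057 0.0 5.8
21.5 0 [[321.0, 240.0], [246.0, 240.0], [321.0, 224.0], [245.0, 224.0]]
21.5 -20 [[325.0, 253.0], [242.0, 253.0], [325.0, 235.0], [241.0, 235.0]]
21.5 -40 [[330.0, 269.0], [237.0, 269.0], [330.0, 249.0], [237.0, 249.0]]
30 0 [[335.0, 240.0], [231.0, 240.0], [336.0, 224.0], [230.0, 224.0]]
30 -20 [[341.0, 253.0], [226.0, 253.0], [342.0, 235.0], [225.0, 235.0]]
30 -40 [[348.0, 269.0], [219.0, 269.0], [349.0, 249.0], [218.0, 249.0]]
[[235.0, 288.0], [335.0, 288.0], [339.0, 190.0], [231.0, 190.0], [229.0, 308.0], [341.0, 308.0], [346.0, 199.0], [225.0, 199.0]]
t: 6.0
ee_pos: [599.1, 236.0, 66.0]
orientation: [-2.36, -2.074, 0.0]
ft_force: [0.2, -0.6, 0.9]
width: 26.3
grasp_force: 0.0
```

Run:
```python
from h import *
a=optics.get_image("wrist")[120:400,120:440]; b=optics.get_image("scene")[180:350,250:480]
a=cv2.resize(a,(400,350)); b=cv2.resize(b,(400,350),interpolation=cv2.INTER_CUBIC)
cv2.imwrite("pics/c3.png",np.hstack([a,b])[:,:,::-1])
```

```text
(no output)
```

View pics/c3.png

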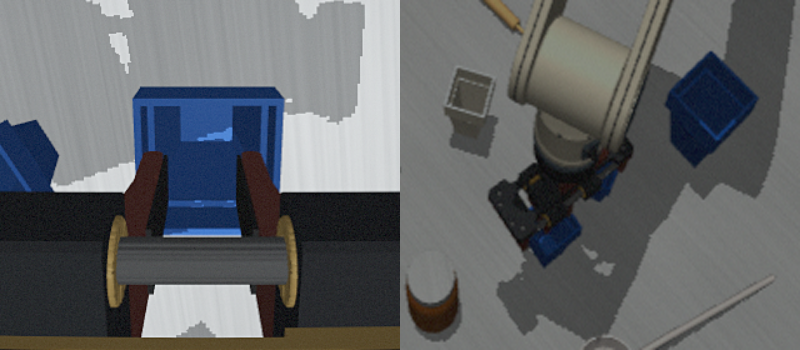

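The fingers closed freely above the tub, so the physical fingertips seem to sit higher than the reported TCP. The first wrist picture also suggests about 19 mm. I'll find the real tip height by touching the rim lightly.

```bash
python3 -m jog '[[0,0,-0.6,0,0,0,0.3],[0,0,0,0,0,0,0.63],[0,0,0,0,0,0,0.63],[0,0,0,0,0,0,0.63],[0,0,0,0,0,0,0.63],[0,0,0,0,0,0,0.63]]'; python3 -m jog '[[0,0,0.1,0,0,0,0.63],[0,0,0.1,0,0,0,0.63],[0,0,0.1,0,0,0,0.63],[0,0,0.1,0,0,0,0.63],[0,0,0.1,0,0,0,0.63],[0,0,0,0,0,0,0.63]]'; python3 -m jog '[[0,0,0.05,0,0,0,0.63],[0,0,0.05,0,0,0,0.63],[0,0,0,0,0,0,0.63]]'; python3 -m jog '[[0,0,0.05,0,0,0,0.63],[0,0,0.05,0,0,0,0.63],[0,0,0,0,0,0,0.63]]'
```

```text
t: 6.7
ee_pos: [598.7, 235.9, 89.4]
orientation: [-2.36, -2.073, 0.002]
ft_force: [0.0, -0.3, 0.2]
width: 54.9
grasp_force: 0.0
t: 7.3
ee_pos: [598.7, 235.9, 69.3]
orientation: [-2.36, -2.073, 0.002]
ft_force: [0.2, -0.6, 0.0]
width: 55.1
grasp_force: 0.0
t: 7.6
ee_pos: [599.0, 236.0, 65.9]
orientation: [-2.36, -2.074, 0.0]
ft_force: [0.1, -0.9, 0.6]
width: 55.5
grasp_force: 0.0
t: 7.9
ee_pos: [598.9, 236.0, 61.8]
orientation: [-2.36, -2.074, 0.001]
ft_force: [-0.4, 0.4, -0.9]
width: 55.2
grasp_force: 0.0
```

```bash
for i in 1; do python3 -m jog '[[0,0,0.05,0,0,0,0.63],[0,0,0.05,0,0,0,0.63],[0,0,0,0,0,0,0.63]]'; done;  python3 - <<'E'
from h import *
m=cam("wrist"); a=optics.get_image("wrist"); cv2.imwrite("pics/w4.png",a[:,:,::-1])
o=ctrl.get_obs(); print(o["ft_force"],o["width"],o["ee_pos"])
E
```

```text
t: 8.2
ee_pos: [598.9, 236.0, 57.7]
orientation: [-2.36, -2.074, 0.001]
ft_force: [0.4, -0.5, -0.1]
width: 55.2
grasp_force: 0.0
[ 0.81169947  0.97652103 -0.46457864] 55.494383823379536 [598.94883623 235.99161393  57.84601253]
```

View pics/w4.png

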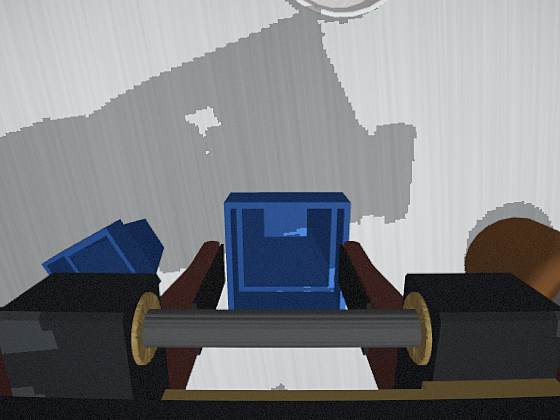

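The tips are at about rim height now and the tub sits about 2 mm to the right. I'll keep going down in small steps.

```bash
J='python3 -m jog'; python3 -m jog '[[0,0.05,0.05,0,0,0,0.63],[0,0,0.05,0,0,0,0.63],[0,0,0,0,0,0,0.63]]' | egrep 'ee_pos|ft|width';  python3 -m jog '[[0,0,0.05,0,0,0,0.63],[0,0,0,0,0,0,0.63]]'| egrep 'ee_pos|ft|width'
```

```text
ee_pos: [601.8, 236.0, 55.3]
ft_force: [-2.0, -0.7, 8.7]
width: 55.1
ee_pos: [602.1, 236.3, 55.2]
ft_force: [-6.3, -2.6, 22.9]
width: 55.6
```

Contact at a reported z of about 55.3, so the finger ends sit about 32 mm behind the reported TCP. I'll use that: back off, open, go down to a nominal 34, then grip.

```bash
python3 -m jog '[[0,0,-0.3,0,0,0,0.63],[0,0,0,0,0,0,1],[0,0,0,0,0,0,1],[0,0,0,0,0,0,1],[-0.02,-0.01,0,0,0,0,1],[0,0,0.3,0,0,0,1],[0,0,0.3,0,0,0,1],[0,0,0.2,0,0,0,1],[0,0,0,0,0,0,1]]'| egrep 'ee_pos|ft|width'
```

```text
ee_pos: [599.1, 234.5, 29.8]
ft_force: [-0.1, 0.3, -0.3]
width: 88.1
```

```bash
python3 -m jog '[[0,0,-0.1,0,0,0,1],[0,0,0,0,0,0,0.4],[0,0,0,0,0,0,0.4],[0,0,0,0,0,0,0.4],[0,0,0,0,0,0,0.4],[0,0,0,0,0,0,0.4],[0,0,0,0,0,0,0.4]]'| egrep 'ee_pos|ft|width|grasp'; python3 f.py blue_tub up 600.1 235.1 0 -0.13 013
```

```text
ee_pos: [600.8, 235.1, 36.4]
ft_force: [-0.1, 0.3, 2.8]
width: 59.7
grasp_force: 30.0
blue_tub [ 6.00066e+02  2.36692e+02  0.00000e+00 -1.29000e-01] 0.221
```

```bash
python3 -m jog '[[0,0,-0.7,0,0,0,0.4],[0,0,-1,0,0,0,0.4],[0,0,-1,0,0,0,0.4],[0,0,-1,0,0,0,0.4],[0,0,0,0,0,-1,0.4],[0,0,0,0,0,-1,0.4],[0,0,0,0,0,-1,0.4],[0,0,0,0,0,-1,0.4],[0,0,0,0,0,-1,0.4],[0,0,0,0,0,-1,0.4],[0,0,0,0,0,-0.6,0.4],[0,0,0,0,0,0,0.4]]'| egrep 'ee_pos|ft|width|grasp'; python3 d.py 618 -46 186 2.131
```

```text
ee_pos: [600.3, 234.9, 183.6]
ft_force: [-0.2, 0.8, -0.0]
width: 60.4
grasp_force: 30.0
t 11.65 pos [600.3 234.9 183.6] q [ 0.35  0.46  1.59  0.    1.1  -0.21] w 60.4
shift now-frame/40 [-6.18 -3.37 -0.06] turn/6deg [-0.01 -0.    0.02] shift after turn [-6.18 -3.36 -0.06]
```

```bash
python3 -m jog '[[-0.88,-0.48,0,0,0,0,0.4],[-0.88,-0.48,0,0,0,0,0.4],[-0.88,-0.48,0,0,0,0,0.4],[-0.88,-0.48,0,0,0,0,0.4],[-0.88,-0.48,0,0,0,0,0.4],[-0.88,-0.48,0,0,0,0,0.4],[-0.88,-0.48,0,0,0,0,0.4],[0,0,0,0,0,0,0.4],[0,0,0,0,0,0,0.4]]'| egrep 'ee_pos|ft|width|grasp'; python3 b.py w5;  python3 f.py white_tub up 565.3 38.6 0 0.56 013; python3 f.py white_tub up 565.3 38.6 0 0.56 0123
```

```text
ee_pos: [618.0, -45.7, 183.8]
ft_force: [-0.4, 0.2, -1.1]
width: 59.6
grasp_force: 30.0
orange_tub 0.72 [255.0, 368.0, 58.0, 36.0] 1422
orange_tub 0.67 [143.0, 280.0, 34.0, 31.0] 377
white [[282.26706494  76.79277366]]
blue [[ 474.48205524 -143.98286125]]
white_tub [5.65409e+02 3.76150e+01 0.00000e+00 5.48000e-01] 0.027
white_tub [5.65094e+02 3.71980e+01 2.57900e+00 5.61000e-01] 0.023
```

View pics/w5.png

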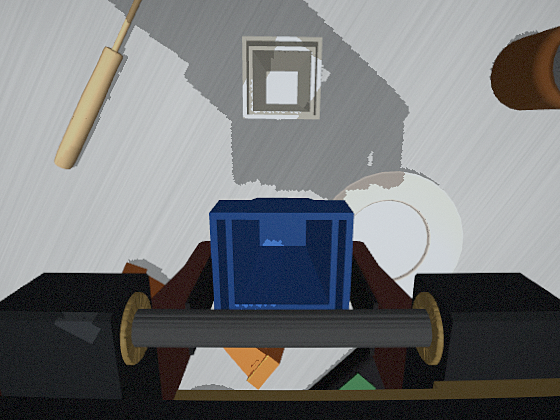

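Wrist view: the blue tub is held square with its far rim edge at row 213, columns 210–353. White stands ahead at (282,78), nearly square to the tool. Now I'll compute the in-hand offset.

```bash
python3 - <<'E'
from h import *
o=ctrl.get_obs(); m=cam("wrist"); r=R.from_rotvec(o["orientation"])
# tub underside is 36.4 below TCP (tool +z)
for dx in(-2,0,2):
  P=np.array([[30+dx,30,36.4-88],[30+dx,-30,36.4-88],[30+dx,30,36.4-64],[30+dx,-30,36.4-64]]); print(dx,proj(m,r.apply(P)+o["ee_pos"]).round(1).tolist())
E
python3 d.py 565.3 37.6 183.8 2.122
```

```text
-2 [[355.0, 219.0], [210.5, 219.0], [345.1, 205.3], [220.1, 205.4]]
0 [[355.2, 214.3], [210.3, 214.4], [345.3, 201.3], [219.9, 201.3]]
2 [[355.5, 209.6], [210.0, 209.7], [345.5, 197.2], [219.7, 197.2]]
t 12.95 pos [618.3 -44.2 184.1] q [-0.09  0.42  1.65  0.    1.07 -0.65] w 60.1
shift now-frame/40 [ 2.44 -0.03  0.01] turn/6deg [ 0.   -0.    0.12] shift after turn [ 2.44 -0.06  0.01]
```

```bash
python3 -m jog '[[0.8,-0.02,0,0,0,0.1,0.4],[0.9,-0.02,0,0,0,0,0.4],[0.73,-0.01,0,0,0,0,0.4],[0,0,0,0,0,0,0.4],[0,0,0.5,0,0,0,0.4],[0,0,0.5,0,0,0,0.4],[0,0,0.5,0,0,0,0.4],[0,0,0.3,0,0,0,0.4],[0,0,0.25,0,0,0,0.4],[0,0,0,0,0,0,0.4]]'| egrep 'ee_pos|ft|width|grasp'; python3 d.py 565.3 37.6 70 2.122
```

```text
ee_pos: [564.8, 36.3, 101.0]
ft_force: [0.3, -0.5, -1.6]
width: 59.7
grasp_force: 30.0
t 13.95 pos [564.8  36.3 101. ] q [ 0.04  0.46  1.82 -0.    0.86 -0.51] w 59.7
shift now-frame/40 [0.02 0.03 0.77] turn/6deg [-0.02 -0.01  0.  ] shift after turn [0.02 0.03 0.77]
```

```bash
python3 -m jog '[[0,0,0.2,0,0,0,0.4],[0,0,0.2,0,0,0,0.4],[0,0,0.2,0,0,0,0.4],[0,0,0.1,0,0,0,0.4],[0,0,0,0,0,0,0.4]]'| egrep 'ee_pos|ft|width|grasp'
```

```text
ee_pos: [564.8, 36.5, 73.4]
ft_force: [0.4, -0.2, -1.3]
width: 59.9
grasp_force: 30.0
```

```bash
python3 -m jog '[[0.02,0.02,0.1,0,0,0,0.4],[0,0,0.05,0,0,0,0.4],[0,0,0.05,0,0,0,0.4],[0,0,0,0,0,0,0.4]]'| egrep 'ee_pos|ft|width|grasp';python3 -m jog '[[0,0,0.05,0,0,0,0.4],[0,0,0.05,0,0,0,0.4],[0,0,0,0,0,0,0.4]]'| egrep 'ee_pos|ft|width|grasp'
```

```text
ee_pos: [565.9, 37.6, 66.3]
ft_force: [0.8, -0.3, 0.8]
width: 59.6
grasp_force: 30.0
ee_pos: [566.2, 37.5, 62.4]
ft_force: [1.0, -0.5, 2.4]
width: 59.7
grasp_force: 30.0
```

```bash
python3 -m jog '[[0,0,0.05,0,0,0,0.4],[0,0,0,0,0,0,0.4]]'| egrep 'ee_pos|ft|width|grasp';python3 -m jog '[[0,0,0.05,0,0,0,0.4],[0,0,0,0,0,0,0.4]]'| egrep 'ee_pos|ft|width|grasp';python3 -m jog '[[0,0,0.05,0,0,0,0.4],[0,0,0,0,0,0,0.4]]'| egrep 'ee_pos|ft|width|grasp'
```

```text
ee_pos: [566.3, 37.0, 60.6]
ft_force: [0.7, -3.5, 5.4]
width: 60.0
grasp_force: 30.0
ee_pos: [566.7, 36.7, 59.9]
ft_force: [-2.5, -5.4, 18.9]
width: 59.5
grasp_force: 30.0
ee_pos: [567.3, 36.9, 59.6]
ft_force: [-7.7, -4.3, 33.7]
width: 59.9
grasp_force: 30.1
```

```bash
python3 -m jog '[[0,0,-0.1,0,0,0,0.4],[0,0,0,0,0,0,1],[0,0,0,0,0,0,1],[0,0,0,0,0,0,1],[0,0,-0.5,0,0,0,1],[0,0,-0.5,0,0,0,1],[0,0,-0.2,0,0,0,1],[0,0,0,0,0,0,0.63],[0,0,0,0,0,0,0.63],[0,0,0,0,0,0,0.63],[0,0,0,0,0,0,0.63]]'| egrep 'ee_pos|ft|width|grasp'; python3 d.py 566 37.3 86 2.122
python3 -m jog '[[0,0,0,0,0,0,0.63]]'|grep ft
```

```text
ee_pos: [565.0, 37.6, 107.2]
ft_force: [0.0, -0.2, -0.3]
width: 59.7
grasp_force: 0.0
t 16.85 pos [565.   37.6 107.2] q [ 0.05  0.45  1.82  0.    0.88 -0.51] w 59.7
shift now-frame/40 [-0.02  0.02  0.53] turn/6deg [-0.01 -0.01  0.  ] shift after turn [-0.02  0.02  0.53]
ft_force: [-0.1, 0.1, -0.4]
```

```bash
python3 -m jog '[[0,0.01,0.3,0,0,0,0.63],[0,0,0.2,0,0,0,0.63],[0,0,0.05,0,0,0,0.63],[0,0,0,0,0,0,0.63]]'| egrep 'ee_pos|ft|width';python3 -m jog '[[0,0,0.05,0,0,0,0.63],[0,0,0.05,0,0,0,0.63],[0,0,0,0,0,0,0.63]]'| egrep 'ee_pos|ft|width';python3 -m jog '[[0,0,0.05,0,0,0,0.63],[0,0,0,0,0,0,0.63]]'| egrep 'ee_pos|ft|width'
```

```text
ee_pos: [565.3, 37.8, 85.2]
ft_force: [0.3, -0.4, 0.4]
width: 55.5
ee_pos: [565.9, 37.8, 82.0]
ft_force: [0.1, 0.2, -0.7]
width: 55.3
ee_pos: [565.9, 37.8, 80.0]
ft_force: [0.4, -0.4, -0.5]
width: 55.5
```

```bash
python3 -m jog '[[0,0,0.05,0,0,0,0.63],[0,0,0.03,0,0,0,0.63],[0,0,0,0,0,0,0.63]]'| egrep 'ee_pos|ft|width';python3 -m jog '[[0,0,0.03,0,0,0,0.63],[0,0,0,0,0,0,0.63]]'| egrep 'ee_pos|ft|width'; python3 -m jog '[[0,0,-0.5,0,0,0,0.63],[0,0,-1,0,0,0,1],[0,0,-1,0,0,0,1],[0,0,-1,0,0,0,1],[0,0,0,0,0,0,1]]'| egrep 'ee_pos|ft|width'
```

```text
ee_pos: [566.9, 37.7, 79.1]
ft_force: [-4.6, -0.7, 19.7]
width: 55.7
ee_pos: [567.4, 37.6, 79.0]
ft_force: [-6.6, -1.3, 28.5]
width: 54.9
ee_pos: [569.6, 38.0, 221.5]
ft_force: [0.9, -0.3, 0.8]
width: 84.0
```

Blue is home: rim contact is at 79.2, against 55.3 before, a difference of 24 mm. Next is orange. I'll turn to a heading of about 0.08 and look.

```bash
python3 -m jog '[[-0.74,-0.59,0,0,0,1,1],[0,0,0,0,0,-1,1],[-0.74,-0.59,0,0,0,0,1],[-0.74,-0.59,0,0,0,0,1],[-0.74,-0.59,0,0,0,0,1],[-0.74,-0.59,0,0,0,0,1],[-0.74,-0.59,0,0,0,0,1],[-0.74,-0.59,0,0,0,0,1],[0,0,0,0,0,1,1],[0,0,0,0,0,1,1],[0,0,0,0,0,1,1],[0,0,0,0,0,1,1],[0,0,0,0,0,1,1],[0,0,0,0,0,1,1],[0,0,0,0,0,1,1],[0,0,0,0,0,1,1],[0,0,0,0,0,1,1],[0,0,0,0,0,1,1],[0,0,0,0,0,1,1],[0,0,0,0,0,1,1]]'| egrep 'ee_pos|ft|width'; python3 -m jog '[[0,0,0,0,0,1,1],[0,0,0,0,0,1,1],[0,0,0,0,0,1,1],[0,0,0,0,0,1,1],[0,0,0,0,0,1,1],[0,0,0,0,0,1,1],[0,0,0,0,0,1,1],[0,0,0,0,0,0.6,1],[0,0,0,0,0,0,1]]'| egrep 'ee_pos|ft|width'; python3 d.py 540 -225 230 0.08
cat > g.py <<'E'
import sys; from h import *
p0=list(map(float,sys.argv[1:5])); m=cam("wrist"); im=optics.get_image("wrist")
c=proj(m,[[p0[0]-43,p0[1],30]])[0]; L=optics.masks_of("orange_tub","wrist"); print(c.round(),[(round(d["conf"],2),np.round(d["extent"]).tolist()) for d in L])
d=min(L,key=lambda d:np.hypot(*(np.array(d["extent"][:2])-c)))
for fr in ([0,1,3],[0,1,2,3]): print(*[np.round(x,3) for x in fit([(m,d["pixels"])],"lie",p0,fr,(6,6,6,.1))])
E
python3 g.py 609.7 -232.9 16.7 3.22
```

```text
ee_pos: [533.4, -225.1, 214.7]
ft_force: [-0.3, 0.4, -0.2]
width: 87.6
ee_pos: [533.4, -225.1, 214.8]
ft_force: [-0.6, -0.2, -0.0]
width: 87.7
t 21.75 pos [ 533.4 -225.1  214.8] q [-0.42  0.33  1.71  0.    1.1   1.08] w 87.7
shift now-frame/40 [ 0.16  0.01 -0.38] turn/6deg [-0.01  0.01 -0.1 ] shift after turn [ 0.16  0.01 -0.38]
[291. 151.] [(0.96, [300.0, 30.0, 46.0, 58.0]), (0.81, [300.0, 147.0, 59.0, 85.0])]
[ 610.246 -234.276   16.7      3.23 ] 0.016
[ 610.111 -234.304   15.854    3.229] 0.016
```

Orange: foot at (610.2, -234.3, 16.7), axis heading 3.23 rad, and the free-z fit agrees. I'll pitch the tool about 50° outward in free air and watch the joints.

```bash
python3 -m jog '[[0,0,0,0,1,0,1],[0,0,0,0,1,0,1],[0,0,0,0,1,0,1],[0,0,0,0,1,0,1],[0,0,0,0,0,0,1]]'| egrep 'ee_pos|ft|width'; python3 d.py 492.3 -244.7 68.9 0.088 0.87;  python3 -m jog '[[0,0,0,0,1,0,1],[0,0,0,0,1,0,1],[0,0,0,0,0,0,1]]'| egrep 'ee_pos|ft|width'; python3 d.py 492.3 -244.7 68.9 0.088 0.87
```

```text
ee_pos: [530.6, -224.5, 214.0]
ft_force: [-0.8, -0.4, -1.1]
width: 88.3
t 22.35 pos [ 530.6 -224.5  214. ] q [-0.57  0.18  1.99  0.4   0.67  0.66] w 88.3
shift now-frame/40 [-2.38  0.44  2.92] turn/6deg [ 0.09  4.33 -0.16] shift after turn [-3.42  0.42  1.58]
ee_pos: [533.0, -223.2, 214.2]
ft_force: [-0.7, -0.1, 0.6]
width: 87.7
t 22.65 pos [ 533.  -223.2  214.2] q [-0.64  0.17  2.1   0.81  0.55  0.22] w 87.7
shift now-frame/40 [-2.93  0.48  2.39] turn/6deg [ 0.05  2.56 -0.14] shift after turn [-3.46  0.45  1.53]
```

```bash
python3 -m jog '[[0,0,0,0,1,0,1],[0,0,0,0,1,0,1],[0,0,0,0,0.5,-0.1,1],[0,0,0,0,0,0,1],[-0.8,0,0,0,0,0,1],[-0.8,0,0,0,0,0,1],[0,0,0,0,0,0,1]]'| egrep 'ee_pos|ft|width'; python3 d.py 492.3 -244.7 68.9 0.088 0.87
```

```text
ee_pos: [488.8, -222.5, 166.5]
ft_force: [-0.3, -0.3, 0.7]
width: 87.8
t 23.35 pos [ 488.8 -222.5  166.5] q [-0.82  0.27  2.3   1.53  0.6  -0.68] w 87.8
shift now-frame/40 [-1.71  0.59  1.74] turn/6deg [-0.09  0.75 -0.06] shift after turn [-1.84  0.56  1.6 ]
```

```bash
python3 -m jog '[[0,0.3,0,-0.05,0.5,0,1],[0,0.28,0,0,0.25,0,1],[-0.45,0,0.6,0,0,0,1],[-0.45,0,0.6,0,0,0,1],[-0.45,0,0.6,0,0,0,1],[-0.45,0,0.6,0,0,0,1],[0,0,0,0,0,0,1],[0,0,0,0,0,0,1]]'| egrep 'ee_pos|ft|width'; python3 d.py 568.4 -238 4.4 0.088 0.87;python3 b.py w6|head -4
python3 g.py 610.2 -234.3 16.7 3.23
```

```text
ee_pos: [521.1, -243.7, 52.5]
ft_force: [0.8, -0.3, 0.0]
width: 87.8
t 24.15 pos [ 521.1 -243.7   52.5] q [-0.83  0.65  2.27  2.03  0.76 -1.3 ] w 87.8
shift now-frame/40 [-0.16 -0.03  1.68] turn/6deg [-0.03 -0.06 -0.03] shift after turn [-0.15 -0.04  1.68]
orange_tub 0.72 [281.0, 212.0, 102.0, 129.0] 11281
orange_tub 0.69 [284.0, 100.0, 49.0, 76.0] 3026
white [[-145.07809582  119.01870728]]
blue [[-299.52417271   85.9901402 ]]
[272. 199.] [(0.84, [281.0, 100.0, 52.0, 74.0]), (0.62, [280.0, 211.0, 104.0, 128.0])]
[ 610.27  -234.481   16.7      3.226] 0.013
[ 610.514 -234.502   16.319    3.225] 0.013
```

View pics/w6.png

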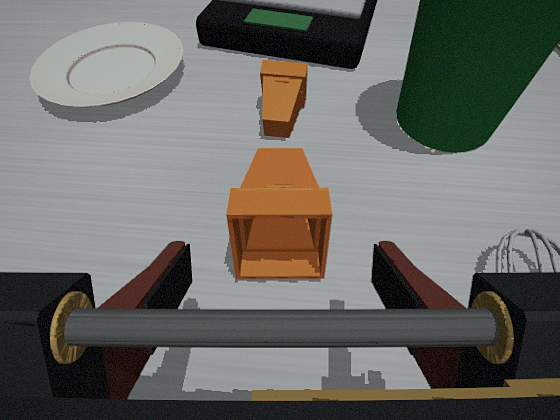

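Wrist view: orange is centred between the open fingers at (281,212). The small decoy at (284,100) lies well beyond it. Advancing.

```bash
python3 -m jog '[[-0.08,-0.02,0.5,0,0,0,1],[-0.08,0,0.5,0,0,0,1],[0,0,0.4,0,0,0,1],[0,0,0,0,0,0,1]]'| egrep 'ee_pos|ft|width';  python3 -m jog '[[0,0,0.27,0,0,0,1],[0,0,0,0,0,0,1]]'| egrep 'ee_pos|ft|width'; python3 -m jog '[[0,0,0,0,0,0,0.4],[0,0,0,0,0,0,0.4],[0,0,0,0,0,0,0.4],[0,0,0,0,0,0,0.4],[0,0,0,0,0,0,0.4],[0,0,0,0,0,0,0.4]]'| egrep 'ee_pos|ft|width|grasp'; python3 d.py 568.4 -238 4.4 0.088 0.87
```

```text
ee_pos: [559.3, -240.2, 11.1]
ft_force: [0.1, 0.2, 0.2]
width: 87.7
ee_pos: [567.0, -239.7, 4.4]
ft_force: [0.7, -0.5, 0.4]
width: 88.0
ee_pos: [566.5, -239.6, 4.3]
ft_force: [-2.4, -0.1, 2.6]
width: 59.6
grasp_force: 30.0
t 25.65 pos [ 566.5 -239.6    4.3] q [-0.74  0.77  2.19  2.19  0.77 -1.38] w 59.6
shift now-frame/40 [ 0.03 -0.04  0.04] turn/6deg [ 0.01 -0.05 -0.03] shift after turn [ 0.03 -0.04  0.04]
```

```bash
python3 -m jog '[[0.4,0,-0.33,0,0,0,0.4],[0.76,0,-0.65,0,0,0,0.4],[0.76,0,-0.65,0,0,0,0.4],[0.76,0,-0.65,0,0,0,0.4],[0,0,0,0,-1,0,0.4],[0,0,0,0,-1,0,0.4],[0,0,0,0,-1,0,0.4],[0,0,0,0,-1,0,0.4],[0,0,0,0,-1,0,0.4],[0,0,0,0,-1,0,0.4],[0,0,0,0,-1,0,0.4],[0,0,0,0,-1,0,0.4],[0,0,0,0,-1,0,0.4],[0,0,0,0,-1,0,0.4],[0,0,0,0,-1,0,0.4],[0,0,0,0,-1,0,0.4],[0,0,0,0,-1,0,0.4],[0,0,0,0,0,0,0.4]]'| egrep 'ee_pos|ft|width|grasp'; python3 d.py 566 -225 100 0.088 -0.5
```

```text
ee_pos: [567.1, -226.9, 139.8]
ft_force: [0.3, -0.8, -0.1]
width: 59.8
grasp_force: 30.0
t 27.45 pos [ 567.1 -226.9  139.8] q [-0.35  0.6   1.49 -0.1   1.32  1.14] w 59.8
shift now-frame/40 [ 0.26 -0.01  0.96] turn/6deg [-0.22 -2.07  0.34] shift after turn [ 0.46 -0.05  0.88]
```

```bash
python3 -m jog '[[0,0,0,-0.11,-1,0.17,0.4],[0,0,0,-0.11,-1,0.17,0.4],[0,0,0,0,0,0,0.4],[0,0,0,0,0,0,0.4]]'| egrep 'ee_pos|ft|width|grasp'; python3 d.py 566 -225 45 0.088 -0.5
python3 - <<'E'
from h import *
optics.get_image("scene");im=optics.get_image("top"); ms=cam("scene")
for n in("top","scene"): print([(round(d["conf"],2),np.round(d["extent"]).tolist()) for d in optics.masks_of("orange_tub",n)])
b=optics.get_image("scene")[80:270,130:350]
cv2.imwrite("pics/s7.png",cv2.resize(b,(660,570),interpolation=cv2.INTER_CUBIC)[:,:,::-1])
E
```

```text
ee_pos: [565.1, -227.5, 140.5]
ft_force: [-0.2, -0.6, -1.1]
width: 59.6
grasp_force: 30.0
t 27.85 pos [ 565.1 -227.5  140.5] q [-0.3   0.71  1.36 -0.18  1.54  1.23] w 59.6
shift now-frame/40 [ 1.15 -0.06  2.1 ] turn/6deg [-0.02 -0.11 -0.01] shift after turn [ 1.17 -0.06  2.08]
[]
[(0.68, [191.0, 205.0, 28.0, 22.0]), (0.67, [219.0, 158.0, 22.0, 28.0])]
```

View pics/s7.png

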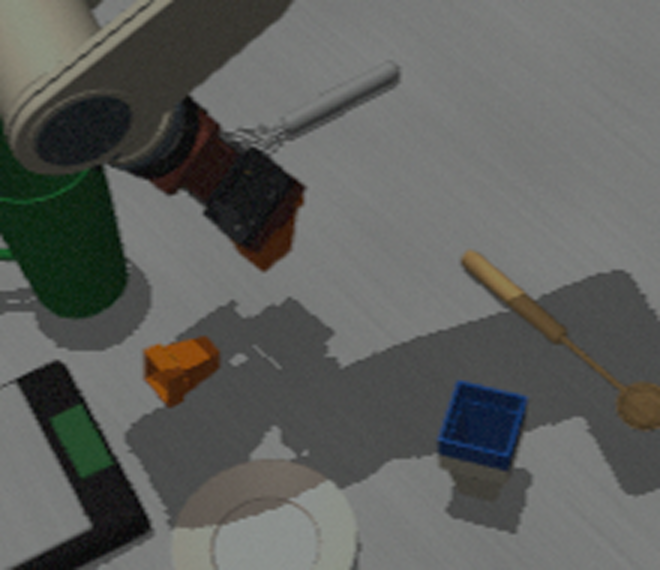

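Scene view: the blue tub sits home in the white one at (485,425) in the crop. The orange tub is held foot down near (268,240). I'll shift it 40 mm towards +y and set it on the bench.

```bash
python3 -m jog '[[0,-0.9,0,0,-0.1,0,0.4],[0.24,0,0.44,0,0,0,0.4],[0.36,0,0.66,0,0,0,0.4],[0.36,0,0.66,0,0,0,0.4],[0.18,0,0.33,0,0,0,0.4],[0,0,0,0,0,0,0.4]]'| egrep 'ee_pos|ft|width|grasp'; python3 -m jog '[[0.024,0,0.044,0,0,0,0.4],[0.024,0,0.044,0,0,0,0.4],[0,0,0,0,0,0,0.4]]'| egrep 'ee_pos|ft|width|grasp'
```

```text
ee_pos: [560.9, -191.8, 44.8]
ft_force: [0.8, -0.6, 0.1]
width: 59.7
grasp_force: 30.0
ee_pos: [563.1, -192.1, 43.1]
ft_force: [0.4, -0.9, -0.6]
width: 60.0
grasp_force: 30.0
```

```bash
python3 -m jog '[[0.024,0,0.044,0,0,0,0.4],[0,0,0,0,0,0,0.4]]'| egrep 'ee_pos|ft'; python3 -m jog '[[0.024,0,0.044,0,0,0,0.4],[0,0,0,0,0,0,0.4]]'| egrep 'ee_pos|ft';python3 -m jog '[[0.024,0,0.044,0,0,0,0.4],[0,0,0,0,0,0,0.4]]'| egrep 'ee_pos|ft'
```

```text
ee_pos: [563.2, -192.1, 42.6]
ft_force: [-1.0, 1.3, 9.6]
ee_pos: [563.3, -192.1, 42.5]
ft_force: [-2.7, 3.0, 20.6]
ee_pos: [563.4, -191.6, 42.2]
ft_force: [-2.8, 5.4, 31.3]
```

```bash
python3 -m jog '[[-0.06,0,-0.11,0,0,0,0.4],[0,0,0,0,0,0,1],[0,0,0,0,0,0,1],[0,0,0,0,0,0,1],[0,0,0,0,0,0,1],[0,0,-0.5,0,0,0,1],[0,0,-1,0,0,0,1],[0,0,-1,0,0,0,1],[0,0,-1,0,1,0,1],[0,0,0,0,1,0,1],[0,0,0,0,1,0,1],[0,0,0,0,1,0,1],[0,0,0,0,0.7,0,1],[0,0,0,0,0,0,1]]'| egrep 'ee_pos|ft|width'; python3 d.py 560 -190 190 0.088
cat > k.py <<'E'
import sys; from h import *
p0=list(map(float,sys.argv[1:5])); m=cam("wrist"); im=optics.get_image("wrist")
c=proj(m,[[p0[0],p0[1],60]])[0]; L=optics.masks_of(sys.argv[5],"wrist"); print(c.round(),[(round(d["conf"],2),np.round(d["extent"]).tolist()) for d in L])
d=min(L,key=lambda d:np.hypot(*(np.array(d["extent"][:2])-c)))
for fr in ([0,1,3],[0,1,2,3]): print(*[np.round(x,3) for x in fit([(m,d["pixels"])],"up",p0,fr,(6,6,6,.1))])
cv2.imwrite(f"pics/{sys.argv[6]}.png",im[:,:,::-1])
E
python3 k.py 583 -190 0 0.088 orange_tub w8
```

```text
ee_pos: [627.3, -186.3, 164.3]
ft_force: [-0.1, 0.5, -0.1]
width: 87.7
t 31.0 pos [ 627.3 -186.3  164.3] q [-0.31  0.5   1.57 -0.    1.08  1.18] w 87.7
shift now-frame/40 [-1.69 -0.05 -0.63] turn/6deg [-0.    0.08 -0.03] shift after turn [-1.68 -0.06 -0.64]
[282. 246.] [(0.7, [340.0, 124.0, 51.0, 74.0]), (0.6, [284.0, 251.0, 74.0, 78.0])]
[ 5.82825e+02 -1.89440e+02  0.00000e+00  8.40000e-02] 0.019
[ 5.82508e+02 -1.89390e+02 -6.31000e-01  7.60000e-02] 0.019
```

View pics/w8.png

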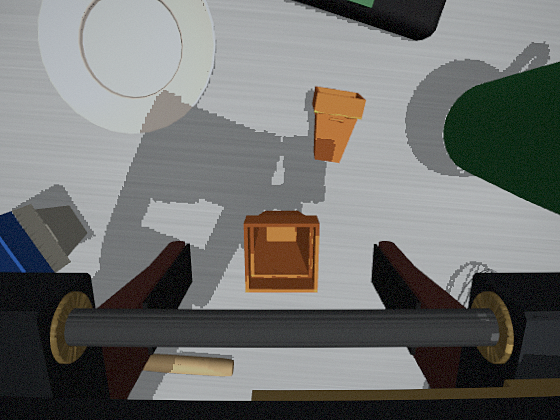

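Wrist view: orange stands upright at (283,253), pitcher to the right. I'll rotate the tool 90° so the gripper body stays clear of the pitcher, then regrasp vertically.

```bash
python3 -m jog '[[-0.55,0,0,0,0,-1,1],[0,0,0,0,0,-1,1],[0,0,0,0,0,-1,1],[0,0,0,0,0,-1,1],[0,0,0,0,0,-1,1],[0,0,0,0,0,-1,1],[0,0,0,0,0,-1,1],[0,0,0,0,0,-1,1],[0,0,0,0,0,-1,1],[0,0,0,0,0,-1,1],[0,0,0,0,0,-1,1],[0,0,0,0,0,-1,1],[0,0,0,0,0,-1,1],[0,0,0,0,0,-1,1],[0,0,0,0,0,-0.95,1],[0,0,0,0,0,0,1]]'| egrep 'ee_pos|ft|width'; python3 k.py 582.8 -189.4 0 0.084 orange_tub w9;python3 d.py 582.8 -189.4 36 1.655
```

```text
ee_pos: [608.3, -187.9, 163.6]
ft_force: [-0.2, 0.7, 1.0]
width: 87.8
[254. 200.] [(0.74, [366.0, 239.0, 75.0, 41.0]), (0.58, [251.0, 202.0, 77.0, 76.0])]
[ 5.83412e+02 -1.89561e+02  0.00000e+00  8.60000e-02] 0.012
[ 5.83490e+02 -1.88881e+02  1.72200e+00  8.60000e-02] 0.011
t 32.8 pos [ 608.  -187.8  163.7] q [-0.32  0.47  1.62 -0.    1.06 -0.39] w 87.8
shift now-frame/40 [ 0.01 -0.6   3.2 ] turn/6deg [-0.09 -0.   -0.05] shift after turn [ 0.01 -0.63  3.19]
```

```bash
python3 -m jog '[[0.01,-0.61,0,-0.09,0,-0.05,1],[0,0,0,0,0,0,1],[0,0,0.7,0,0,0,1],[0,0,0.8,0,0,0,1],[0,0,0.8,0,0,0,1],[0,0,0.6,0,0,0,1],[0,0,0.28,0,0,0,1],[0,0,0,0,0,0,1],[0,0,0,0,0,0,1]]'| egrep 'ee_pos|ft|width'; python3 d.py 583.4 -189.4 36 1.656
```

```text
ee_pos: [584.2, -189.8, 38.0]
ft_force: [-0.0, -0.3, 1.0]
width: 87.8
t 33.7 pos [ 584.2 -189.8   38. ] q [-0.33  0.61  1.74  0.    0.79 -0.42] w 87.8
shift now-frame/40 [ 0.01 -0.02  0.05] turn/6deg [0.02 0.01 0.  ] shift after turn [ 0.01 -0.02  0.05]
```

```bash
python3 -m jog '[[0.01,-0.02,0.05,0,0,0,1],[0,0,0,0,0,0,0.4],[0,0,0,0,0,0,0.4],[0,0,0,0,0,0,0.4],[0,0,0,0,0,0,0.4],[0,0,0,0,0,0,0.4]]'| egrep 'ee_pos|ft|width|grasp'; python3 -m jog '[[0,0,-0.5,0,0,0,0.4],[0,0,-0.9,0,0,0,0.4],[0,0,-0.9,0,0,0,0.4],[0,0,-0.9,0,0,0,0.4],[0,0,-0.7,0,0,0,0.4],[0,0,0,0,0,-1,0.4],[0,0,0,0,0,-1,0.4],[0,0,0,0,0,-1,0.4],[0,0,0,0,0,-1,0.4],[0,0,0,0,0,-0.45,0.4],[0,0,0,0,0,0,0.4]]'| egrep 'ee_pos|ft|width|grasp';python3 d.py 618 -46 190 2.122
```

```text
ee_pos: [582.7, -189.3, 35.6]
ft_force: [0.3, 0.7, 2.6]
width: 59.8
grasp_force: 29.9
ee_pos: [581.9, -189.1, 191.0]
ft_force: [-0.2, -0.4, -1.8]
width: 60.1
grasp_force: 29.9
t 35.4 pos [ 581.9 -189.1  191. ] q [-0.33  0.4   1.66  0.    1.08 -0.89] w 60.1
shift now-frame/40 [2.57 2.65 0.03] turn/6deg [0.   0.   0.01] shift after turn [2.58 2.64 0.02]
```

```bash
python3 -m jog '[[0.6,0.6,0,0,0,0,0.4],[0.7,0.7,0,0,0,0,0.4],[0.7,0.7,0,0,0,0,0.4],[0.57,0.64,0,0,0,0,0.4],[0,0,0,0,0,0,0.4],[0,0,0,0,0,0,0.4]]'| egrep 'ee_pos|ft|width|grasp'; sed 's/^p0=/import h; h.PARTS[:]=h.PARTS[1:]\np0=/' k.py > k2.py; python3 k2.py 565.3 37.6 24 0.55 blue_tub w10
python3 - <<'E'
from h import *
o=ctrl.get_obs(); m=cam("wrist"); r=R.from_rotvec(o["orientation"])
for dx in(-2,0,2):
  P=np.array([[30+dx,30,35.6-88],[30+dx,-30,35.6-88]]); print(dx,proj(m,r.apply(P)+o["ee_pos"]).round(1).tolist())
E
```

```text
ee_pos: [618.1, -45.8, 191.0]
ft_force: [0.8, 0.3, -1.1]
width: 60.0
grasp_force: 29.9
[281.  82.] [(0.85, [279.0, 74.0, 82.0, 83.0])]
[5.63711e+02 3.83270e+01 2.40000e+01 5.63000e-01] 0.018
[5.63642e+02 3.85470e+01 2.28360e+01 5.60000e-01] 0.017
-2 [[355.4, 219.5], [210.2, 219.5]]
0 [[355.6, 214.8], [209.9, 214.9]]
2 [[355.9, 210.1], [209.7, 210.2]]
```

View pics/w10.png

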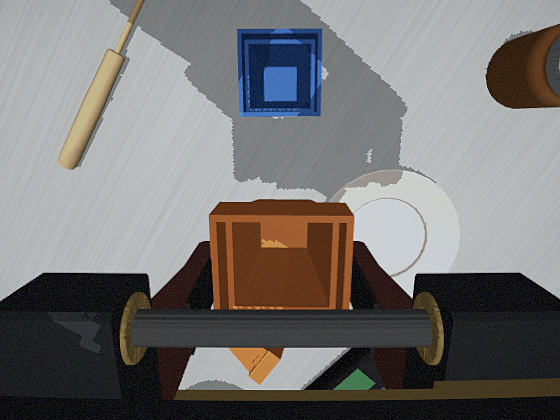

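```bash
python3 d.py 563.8 38.2 128 2.131
```

```text
t 36.1 pos [617.9 -47.  191.1] q [-0.1   0.41  1.64 -0.    1.09 -0.65] w 60.0
shift now-frame/40 [ 2.52 -0.04  1.58] turn/6deg [ 0.    0.01 -0.09] shift after turn [ 2.52 -0.01  1.58]
```

```bash
python3 -m jog '[[0.8,-0.01,0,0,0,-0.09,0.4],[0.9,-0.01,0,0,0,0,0.4],[0.8,0,0,0,0,0,0.4],[0,0,0,0,0,0,0.4],[0,0,0.5,0,0,0,0.4],[0,0,0.5,0,0,0,0.4],[0,0,0.4,0,0,0,0.4],[0,0,0.2,0,0,0,0.4],[0,0,0,0,0,0,0.4],[0,0,0,0,0,0,0.4]]'| egrep 'ee_pos|ft|width|grasp'; python3 d.py 563.8 38.2 100 2.131;python3 d.py 563.8 38.2 100 2.131
```

```text
ee_pos: [565.2, 37.4, 127.6]
ft_force: [0.4, 0.5, -0.3]
width: 59.6
grasp_force: 29.9
t 37.1 pos [565.2  37.4 127.6] q [ 0.05  0.42  1.81 -0.    0.91 -0.52] w 59.6
shift now-frame/40 [ 0.04 -0.02  0.69] turn/6deg [0.01 0.01 0.  ] shift after turn [ 0.04 -0.02  0.69]
t 37.1 pos [565.2  37.4 127.6] q [ 0.05  0.42  1.81 -0.    0.91 -0.52] w 59.6
shift now-frame/40 [ 0.04 -0.02  0.69] turn/6deg [0.01 0.01 0.  ] shift after turn [ 0.04 -0.02  0.69]
```

Lower to about 96, then go on in small steps; home is near 84.

```bash
python3 -m jog '[[0.03,-0.01,0.3,0,0,0,0.4],[0,0,0.3,0,0,0,0.4],[0,0,0.2,0,0,0,0.4],[0,0,0,0,0,0,0.4]]'| egrep 'ee_pos|ft|width'; python3 -m jog '[[0,0,0.1,0,0,0,0.4],[0,0,0.05,0,0,0,0.4],[0,0,0,0,0,0,0.4]]'| egrep 'ee_pos|ft|width';python3 -m jog '[[0,0,0.05,0,0,0,0.4],[0,0,0,0,0,0,0.4]]'| egrep 'ee_pos|ft|width'
```

```text
ee_pos: [562.5, 38.9, 93.5]
ft_force: [0.2, -0.9, -0.8]
width: 59.6
ee_pos: [563.8, 38.9, 89.1]
ft_force: [0.4, 1.1, -3.1]
width: 59.7
ee_pos: [564.2, 38.8, 87.6]
ft_force: [0.8, -0.8, 2.6]
width: 60.2
```

```bash
python3 -m jog '[[0,0,0.05,0,0,0,0.4],[0,0,0,0,0,0,0.4]]'| egrep 'ee_pos|ft';python3 -m jog '[[0,0,0.05,0,0,0,0.4],[0,0,0,0,0,0,0.4]]'| egrep 'ee_pos|ft';python3 -m jog '[[0,0,0.05,0,0,0,0.4],[0,0,0,0,0,0,0.4]]'| egrep 'ee_pos|ft'
```

```text
ee_pos: [564.1, 38.8, 85.5]
ft_force: [-1.2, -1.1, 3.3]
ee_pos: [563.8, 38.5, 83.8]
ft_force: [-1.1, -2.6, 8.0]
ee_pos: [564.1, 38.4, 82.7]
ft_force: [-3.4, -3.0, 17.2]
```

```bash
python3 -m jog '[[0,0,0.05,0,0,0,0.4],[0,0,0,0,0,0,0.4]]'| egrep 'ee_pos|ft'; python3 -m jog '[[0,0,-0.1,0,0,0,0.4],[0,0,0,0,0,0,1],[0,0,0,0,0,0,1],[0,0,0,0,0,0,1],[0,0,-0.5,0,0,0,1],[0,0,-0.5,0,0,0,1],[0,0,-0.1,0,0,0,1],[0,0,0,0,0,0,0.63],[0,0,0,0,0,0,0.63],[0,0,0,0,0,0,0.63],[0,0,0,0,0,0,0.63],[0,0,0,0,0,0,0.63]]'| egrep 'ee_pos|ft|width'
```

```text
ee_pos: [565.0, 38.6, 82.3]
ft_force: [-6.0, -2.6, 28.6]
ee_pos: [563.3, 38.9, 126.6]
ft_force: [-0.1, -0.1, 0.1]
width: 55.8
```

```bash
python3 -m jog '[[0,0,0.3,0,0,0,0.63],[0,0,0.15,0,0,0,0.63],[0,0,0.05,0,0,0,0.63],[0,0,0,0,0,0,0.63]]'| egrep 'ee_pos|ft';python3 -m jog '[[0,0,0.05,0,0,0,0.63],[0,0,0,0,0,0,0.63]]'| egrep 'ee_pos|ft';python3 -m jog '[[0,0,0.05,0,0,0,0.63],[0,0,0,0,0,0,0.63]]'| egrep 'ee_pos|ft'
```

```text
ee_pos: [563.2, 38.9, 106.4]
ft_force: [-0.3, -0.6, -0.4]
ee_pos: [563.7, 38.9, 105.2]
ft_force: [0.3, 0.3, -1.1]
ee_pos: [564.0, 38.8, 103.4]
ft_force: [0.8, 0.6, 0.9]
```

```bash
python3 -m jog '[[0,0,0.05,0,0,0,0.63],[0,0,0,0,0,0,0.63]]'| egrep 'ee_pos|ft';python3 -m jog '[[0,0,0.05,0,0,0,0.63],[0,0,0,0,0,0,0.63]]'| egrep 'ee_pos|ft'; python3 -m jog '[[0,0,-0.5,0,0,0,0.63],[0,0,-1,0,0,0,1],[0,0,-1,0,0,0,1],[-1,0,-0.5,0,0,0,1],[-1,0,0,0,0,0,1],[-0.5,0,0,0,0,0,1],[0,0,0,0,0,0,1],[0,0,0,0,0,0,1]]'| egrep 'ee_pos|ft|width'
sed 's/k=="up"/1/' k2.py > k3.py; python3 k3.py 564 38.5 48 0.56 orange_tub w11
python3 - <<'E'
from h import *
b=optics.get_image("scene")[170:300,220:390]; cv2.imwrite("pics/s12.png",cv2.resize(b,(680,520),interpolation=cv2.INTER_CUBIC)[:,:,::-1])
E
```

```text
ee_pos: [564.8, 38.8, 103.1]
ft_force: [-3.4, -1.0, 16.4]
ee_pos: [565.7, 38.7, 102.9]
ft_force: [-5.9, -0.7, 29.9]
ee_pos: [615.7, -45.5, 218.1]
ft_force: [-0.1, 0.3, -0.5]
width: 87.9
[283.  85.] [(0.9, [282.0, 73.0, 84.0, 84.0]), (0.82, [261.0, 358.0, 34.0, 15.0]), (0.67, [204.0, 394.0, 54.0, 18.0])]
[562.109  38.67   48.      0.568] 0.018
[562.011  38.795  45.761   0.563] 0.015
```

View pics/s12.png

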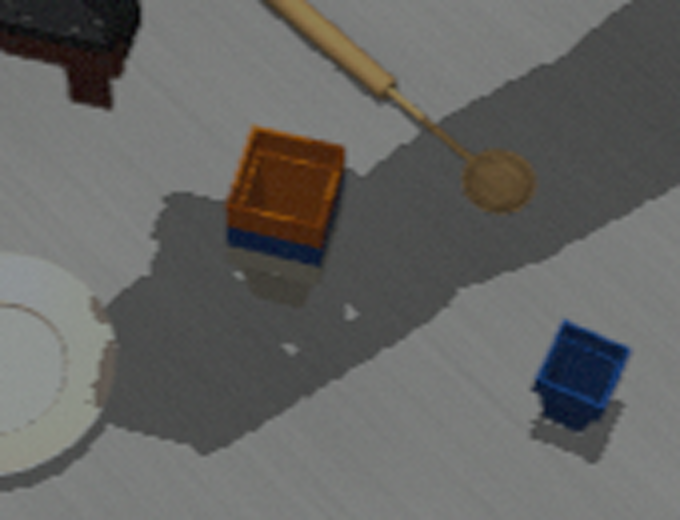

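Scene view: orange, blue and white form one straight stack at (285,210) in the crop. The rim contacts at 55.3, 79.2 and 103.1 are each 24 mm apart. Handing in.

```bash
python3 -c "
from workcell import ctrl; print(ctrl.close_job())"
```

```text
the job is handed in; nothing more can be done
None
```

I nested blue into white, then stood orange up and nested it into blue, and handed the job in. All checks showed both tubs fully home and the stack straight, but the hand-in returned no verdict.

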